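# Press a row of paver strips straight against the fence of a gluing board

### The job

Line up the four stone paver strips on the gluing board: take the wooden straightedge by its grip, set it down on the board and, sliding it along the board, push the whole row with its long side back until every strip is pressed home against the fence, then keep it pressed evenly with about 12 N in all (a little over a kilogram's weight) for a second. Leave the straightedge standing on the board, close up along the row so that it keeps the strips straight while the glue sets, and let go of it. Do not touch the strips with the fingers or disturb the other things on the table.

Things in the scene. Friction and masses are not known exactly. Their poses are not given: they have to be found in the camera images.
- board: Gluing board, fixed: plywood 280 mm (its x) by 356 mm (its y), 12 mm thick, flat on the table. Origin at the centre of its underside; z up; x points away from the robot, square to the fence, y runs along the fence. The fence is a hardwood rail 350 mm long, 20 mm wide, 18 mm high on the far part of the board, held by two wing nuts (y = +-166 mm, 16 mm above the fence).
- fence_nearest (a point): Point on the board's top, 38 mm along its x: the nearest setting of the fence's front face. The fence can be set 0 to 60 mm farther along x, parallel to the board's y; its setting differs each time and is not measured. It is clamped and does not give. Feel for it: strips and straightedge slide with 1 to 4 N in all; the force rises sharply when they meet the fence.
- straightedge: Loose plank, about 0.35 kg, 290 mm long (its y), 56 mm wide (its x), 11 mm thick, with two alike flat steel-faced long sides; either may push. Origin at the centre of its underside; z up. Along the middle of its top stands a dark wooden grip, 22 mm wide (x), 110 mm long (y), its rounded top 49 mm above the underside: pinch it across its width, at 34 mm. Stands on the table left of the board, pointing away from the robot.
- strip_1: Loose paver strip: three cubes, 56 mm long, 18 mm wide, 14 mm high, 15 to 60 g, pale stone cubes on 2 mm thick netting (the widest part: slide the straightedge on the board or under 1 mm above it, or it rides over). Origin at the centre of its underside; y along it, x across it (9 mm each way). Askew on the board in front of the fence, centres about 72 mm apart; which strip has which place differs. Squeezed above 7 N its cubes come off.
- strip_2: Loose paver strip: four cubes, the longest, 75 mm long, 18 mm wide, 14 mm high, 15 to 60 g, pale stone cubes on 2 mm thick netting (the widest part: slide the straightedge on the board or under 1 mm above it, or it rides over). Origin at the centre of its underside; y along it, x across it (9 mm each way). Askew on the board in front of the fence, centres about 72 mm apart; which strip has which place differs. Squeezed above 7 N its cubes come off.
- strip_3: Loose paver strip: two cubes, the shortest, 38 mm long, 18 mm wide, 14 mm high, 15 to 60 g, pale stone cubes on 2 mm thick netting (the widest part: slide the straightedge on the board or under 1 mm above it, or it rides over). Origin at the centre of its underside; y along it, x across it (9 mm each way). Askew on the board in front of the fence, centres about 72 mm apart; which strip has which place differs. Squeezed above 7 N its cubes come off.
- strip_4: Loose paver strip: three cubes, 57 mm long, 18 mm wide, 14 mm high, 15 to 60 g, pale stone cubes on 2 mm thick netting (the widest part: slide the straightedge on the board or under 1 mm above it, or it rides over). Origin at the centre of its underside; y along it, x across it (9 mm each way). Askew on the board in front of the fence, centres about 72 mm apart; which strip has which place differs. Squeezed above 7 N its cubes come off.
- glue_bottle: Bystander: white glue bottle with orange tip, 47 mm wide, 137 mm high, right of the board. Origin at the centre of its underside.
- pin_tin: Bystander: round tin, 70 mm wide, 36 mm high, beyond the board. Origin at the centre of its underside.
- clay_pot: Bystander: small empty clay pot, 62 mm wide, 56 mm high, beyond the board. Origin at the centre of its underside.
- marker: Bystander: black marker pen, 131 mm long, lying right of the board. Origin at its middle, underneath.
- pale_stone: Bystander: pale pebble, 30x22x16 mm, lying on the board behind the fence. Origin at the centre of its underside.
- tape_roll: Bystander: roll of tape lying flat, 91 mm wide, 24 mm high, left of the straightedge. Origin at the centre of its underside.
Mind the look-alikes: they are no part of the job. What is shaped like the strip_4 but black is not meant.

How it is judged:
By the outcome, as a careful person would: the job done as asked, in the order asked, and still so for the second after the job is handed in, with the robot touching nothing.
It also fails if it takes over 54 s, if anything falls off the work surface, if the arm or the gripper's body presses on something with over 40 N, if the wrist force passes 120 N, or if a joint passes its speed limit or range.

### The arm

A 7-joint arm with a two-finger parallel gripper is mounted at the origin on a cart in front of the work surface, level with it; the furniture and walls round the work are solid. World frame = base frame: x ahead of the robot, y to its left, z up, the work surface at z = 0. Lengths are in m, angles in rad, forces in N, time in s.
With the tool pointing down it reaches from about 0.425 to 0.925 m from the base axis. Payload 6.8 kg.
Tool frame: the origin (TCP) lies on the centre line of the jaws, within the pads' length; the fingertips stand 14 mm ahead of it and the grasp point (between the pads) lies 5 mm behind it (r.tips_ahead is the distance from the TCP to the fingertips, in m); z points along the fingers, y is the line along which they close (so a half turn about z gives the same grasp; the last joint's range is limited). The gripper opens to 85 mm and grips with 20 to 120 N. Pads are 22 mm wide; open, the fingers measure 114 mm over their backs; the gripper's body (76 mm by 85 mm) begins 54 mm behind the grasp point. The pads swing forward as they close: fully open they stand 13 mm farther back than shut.
Start: joints at [1.063, 0.477, 0.022, 1.555, -0.011, 1.109, -0.083], TCP at [0.263, -0.622, 0.245] pointing down, gripper open.
Joint ranges: [-2.96, 2.96], [-0.34, 2.1], [-1.41, 1.46], [0.24, 2.44], [-1.37, 4.51], [0.17, 1.92], [-2.96, 2.96]. Speed limits (rad/s): [2.39, 2.39, 3.14, 3.14, 3.14, 3.14, 3.14].

### API

Orientations are given as a rotation vector (axis times angle).
In Python, from bench import r, eyes gives the robot as it stands.
- The arm moves only by the tool step_arm, never from a script. Its argument "rows" is a list of rows, each a list of 6 numbers: the shift along the world's x, y, z in units of 60 cm (1.0 is 60 cm), then the turn, a rotation vector about the world's x, y, z in units of pi rad (1.0 is pi rad). In form: [[x, y, z, rx, ry, rz], ...]. A call has 1 to 5 rows; each row is the pose to reach, as a shift and turn from the pose commanded when the call began, turning the shorter way round; what a row does not reach only later rows make up. A row lasts 1/12 s, in which the tool goes at most 41.7 mm and 7.16 degrees, less where a joint would pass 70% of its speed; a pose out of reach is approached as far as the arm can. A call with a number of a shift or a turn outside -1 to 1 is refused whole. A call with a gripper value outside its range is refused whole. "jaw" is the closure, from 0 (fully open) to 1 (shut), set as the call begins (left out, the last holds). The fingers move at their own pace and stop on an object; "squeeze" is the grip in N (left out, the last holds). Time passes only in rows, so rows that repeat a pose let the fingers close. It gives the time, the measured TCP pose, the force, the opening and the grip force at its end, in the units of the state.
- r.get_obs(): the state, without advancing time (a new reading comes with each control period).
- eyes.grab_frame(name): name is "scene" or "top" or "wrist"; returns the picture (400x640x3 uint8, red, green, blue); there is no depth.
- eyes.camera_info(name): a dict with "mtx" (3x3 intrinsics, pixels), "extrinsics" (4x4, takes a point from camera to world coordinates); the wrist camera has in their place "tool_from_camera" (4x4, takes a point from camera to tool coordinates, whose origin is the TCP and whose axes are the flange's). Camera axes: x right, y down, z forward; pixel columns grow to the right and rows downward; lengths in m; the calibration is good to about 2 mm. A picture is of the moment at which its call begins: read the wrist's pose just before it. camera_info takes no time and is no camera call.
- r.hand_in(): hands the job in; it is judged then, once.
The state is a dict: "clock": time; "joints": joint angles; "qvel": joint speeds; "tau": joint torques, N m; "tcp_pos": TCP position; "orientation": TCP orientation; "contact_force": force on the tool from outside, world axes, zero at the start; "moment": the same for the moment, N m; "grip_width": finger opening in m; "gripper_force": force on a finger pad.
Only numpy, scipy, OpenCV 4.12 (cv2) and the standard library are available. Lean on these libraries where they do the work, as an engineer would, in place of code of your own. Each camera call takes 0.05 s, during which the arm holds its last target. There are 200 camera calls.

## Working session

There is one attempt and no reset: what is moved stays moved. The work goes in short steps, Python scripts to look and compute and a tool call to move; the robot and the scene stay as the last step left them, time stands still between calls to the robot, and variables do not carry over. Pictures are saved under pics/ and viewed, at most 10 in all, crops included, and the job is handed in when it is done.

Besides the shell and the picture viewer there is one more tool, called after "Call:" by a JSON object that holds its "method" and its "body", one argument or row to a line. step_arm: Moves the arm, as the interface text tells. Shifts and turns lie within -1 to 1; 1 stands for 60 cm of shift or pi rad of turn. Its arguments: {"type":"object","properties":{"rows":{"type":"array"},"jaw":{"type":"number"},"squeeze":{"type":"number"}},"required":["rows"]}

```bash
mkdir -p pics; ls; python3 - <<'E'
from bench import r, eyes
import cv2, numpy as np
o=r.get_obs(); print(o, r.tips_ahead)
for n in("scene","top"):
    cv2.imwrite(f"pics/{n}0.png",eyes.grab_frame(n)[:,:,::-1]); c=eyes.camera_info(n); print(n,np.round(c["mtx"],1).tolist(),np.round(c["extrinsics"],3).tolist())
print(eyes.camera_info("wrist"))
E
```

```text
pics
{'clock': 0.0, 'joints': array([ 1.06291364,  0.47780315,  0.02233212,  1.55645414, -0.01152303,
        1.10930415, -0.08311314]), 'qvel': array([ 0.00093114,  0.00242406,  0.00085911, -0.00074129, -0.00207505,
        0.00095807,  0.00028617]), 'tau': array([-2.41280293e-05, -5.96447539e+01,  1.60782505e+00, -2.81192994e+01,
        1.25015658e-02,  9.33681760e-03,  1.27766094e-05]), 'tcp_pos': array([ 0.26249796, -0.62124821,  0.24432236]), 'orientation': array([-3.07729303e+00, -6.23457964e-01,  7.46928419e-04]), 'contact_force': array([ 0.14843167, -0.32274333, -0.49768866]), 'moment': array([ 0.02825923, -0.00944708,  0.01906121]), 'gripper_force': 0.0, 'grip_width': 0.08542627779773329} 0.014
scene [[457.9, 0.0, 325.4], [0.0, 457.9, 200.1], [0.0, 0.0, 1.0]] [[0.457, -0.505, 0.733, -0.52], [-0.89, -0.272, 0.367, -0.453], [0.014, -0.819, -0.573, 0.903], [0.0, 0.0, 0.0, 1.0]]
top [[482.2, 0.0, 319.7], [0.0, 482.2, 198.7], [0.0, 0.0, 1.0]] [[0.321, -0.876, 0.359, -0.031], [-0.947, -0.296, 0.126, -0.114], [-0.004, -0.38, -0.925, 1.641], [0.0, 0.0, 0.0, 1.0]]
{'mtx': array([[338.03884024,   0.        , 322.28859561],
       [  0.        , 338.03884024, 190.66222374],
       [  0.        ,   0.        ,   1.        ]]), 'tool_from_camera': array([[-9.42865428e-05, -9.61044245e-01, -2.76394557e-01,
         7.15911880e-02],
       [ 9.99999925e-01,  1.30023335e-05, -3.86340292e-04,
         1.95708657e-04],
       [ 3.74883888e-04, -2.76394572e-01,  9.61044172e-01,
        -1.30714665e-01],
       [ 0.00000000e+00,  0.00000000e+00,  0.00000000e+00,
         1.00000000e+00]])}
```

View pics/top0.png

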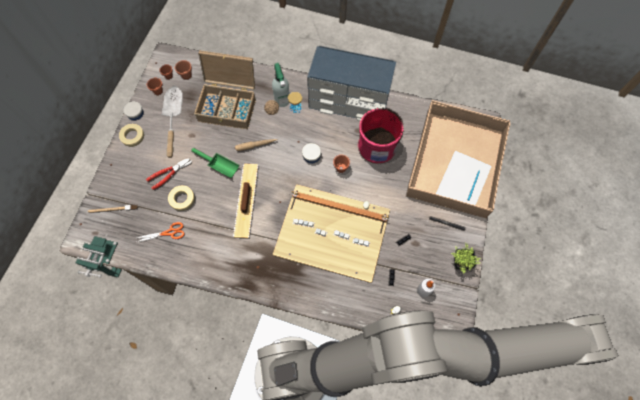

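View pics/scene0.png

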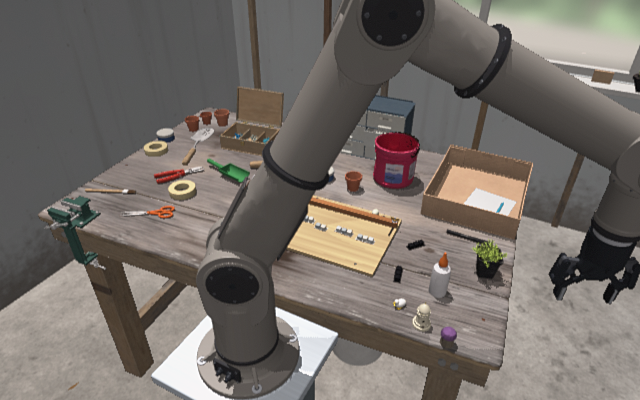

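The top view shows the board with corners near (295,186), (389,205), (378,278) and (274,257). The four pale strips are at (303,223), (321,231), (342,234) and (361,241), and the straightedge with its dark grip is at (246,200). Look-alikes:
- **For the strips:** black strips at (404,239) and (392,276), and the pebble at (366,205).
- **For the straightedge:** the wooden handle at (256,145) and the fence at (340,203).

I choose the yellow plank with the dark grip at (246,200).

```bash
cat > h.py <<'E'
from bench import r, eyes
import cv2, numpy as np
from scipy.spatial.transform import Rotation as R
def cam(n,o=None):
    c=eyes.camera_info(n)
    if n!="wrist": return c["mtx"],np.array(c["extrinsics"])
    T=np.eye(4);T[:3,:3]=R.from_rotvec(o["orientation"]).as_matrix();T[:3,3]=o["tcp_pos"]
    return c["mtx"],T@c["tool_from_camera"]
def ray(px,K,E):
    d=np.c_[np.atleast_2d(px).astype(float),np.ones(len(np.atleast_2d(px)))]@np.linalg.inv(K).T@E[:3,:3].T
    return E[:3,3],d
def onplane(px,z,K,E):
    p,d=ray(px,K,E); return p+d*((z-p[2])/d[:,2])[:,None]
def proj(P,K,E):
    c=(np.atleast_2d(P)-E[:3,3])@E[:3,:3]; q=c@K.T; return q[:,:2]/q[:,2:]
def tri(rays):
    A=np.zeros((3,3));b=np.zeros(3)
    for p,d in rays:
        d=d/np.linalg.norm(d);M=np.eye(3)-np.outer(d,d);A+=M;b+=M@p
    return np.linalg.solve(A,b)
def big(m,k=1):
    cs=sorted(cv2.findContours(m.astype(np.uint8),cv2.RETR_EXTERNAL,cv2.CHAIN_APPROX_NONE)[0],key=cv2.contourArea)[::-1]
    return cs[:k]
E
python3 - <<'E'
from h import *
im=cv2.imread("pics/top0.png");K,E=cam("top")
h=cv2.cvtColor(im,cv2.COLOR_BGR2HSV)
m=cv2.inRange(h,(15,60,120),(30,255,255))
for c in big(m,3):
    rc=cv2.minAreaRect(c);b=cv2.boxPoints(rc);print(np.round(rc[0]),cv2.contourArea(c));print(np.round(np.c_[b,onplane(b,.011,K,E)[:,:2]],3))
g=cv2.inRange(h,(0,40,0),(20,255,110));g[:, :236]=0;g[:,260:]=0;g[:178]=0;g[220:]=0
c=big(g)[0];rc=cv2.minAreaRect(c);print(rc,onplane(cv2.boxPoints(rc),.04,K,E),onplane([rc[0]],.045,K,E))
E
```

```text
[330. 239.] 6153.5
[[ 2.71190e+02  2.54893e+02  3.46000e-01  2.00000e-01]
 [ 2.88088e+02  1.94544e+02  5.80000e-01  2.23000e-01]
 [ 3.88347e+02  2.22617e+02  5.92000e-01 -1.55000e-01]
 [ 3.71450e+02  2.82966e+02  3.64000e-01 -1.59000e-01]]
[460. 161.] 3214.0
[[ 4.13463e+02  1.90117e+02  7.44000e-01 -2.08000e-01]
 [ 4.32743e+02  1.14129e+02  1.08400e+00 -1.98000e-01]
 [ 5.05815e+02  1.32670e+02  1.09300e+00 -4.85000e-01]
 [ 4.86535e+02  2.08658e+02  7.58000e-01 -4.77000e-01]]
[246. 201.] 971.0
[[233.385 236.923   0.365   0.35 ]
 [242.708 162.338   0.649   0.431]
 [257.723 164.215   0.66    0.374]
 [248.4   238.8     0.376   0.297]]
((246.0800018310547, 198.44000244140625), (7.071067810058594, 29.132801055908203), 8.130102157592773) [[0.45049503 0.35335591 0.04      ]
 [0.55927756 0.38183171 0.04      ]
 [0.56372526 0.3561961  0.04      ]
 [0.45493296 0.32836806 0.04      ]] [[0.50476158 0.35329686 0.045     ]]
```

Call:
{"method": "step_arm", "body": {
  "rows": [
    [0.24, 0.22, 0.06, 0, 0, 0],
    [0.24, 0.22, 0.06, 0, 0, 0],
    [0.24, 0.22, 0.06, 0, 0, 0],
    [0.24, 0.22, 0.06, 0, 0, 0],
    [0.24, 0.22, 0.06, 0, 0, 0]
  ]
}}

```text
clock: 0.52
tcp_pos: [0.4096, -0.4866, 0.2816]
orientation: [-3.077, -0.628, -0.002]
contact_force: [-0.1, -0.1, 0.2]
grip_width: 0.0854
gripper_force: 0.0
```

Call:
{"method": "step_arm", "body": {
  "rows": [
    [0.157, 0.29, 0.033, 0, 0, 0],
    [0.157, 0.29, 0.033, 0, 0, 0],
    [0.157, 0.29, 0.033, 0, 0, 0],
    [0.157, 0.29, 0.033, 0, 0, 0],
    [0.157, 0.29, 0.033, 0, 0, 0]
  ]
}}

```text
clock: 0.93
tcp_pos: [0.5024, -0.3119, 0.3012]
orientation: [-3.077, -0.628, -0.001]
contact_force: [0.8, 1.4, 0.5]
grip_width: 0.0856
gripper_force: 0.0
```

Call:
{"method": "step_arm", "body": {
  "rows": [
    [0.067, 0.325, 0, 0, 0, 0],
    [0.067, 0.325, 0, 0, 0, 0],
    [0.067, 0.325, 0, 0, 0, 0],
    [0.067, 0.325, 0, 0, 0, 0],
    [0.067, 0.325, 0, 0, 0, 0]
  ]
}}

```text
clock: 1.35
tcp_pos: [0.5412, -0.1169, 0.3009]
orientation: [-3.077, -0.628, 0.0]
contact_force: [0.1, 0.7, 0.4]
grip_width: 0.0858
gripper_force: 0.0
```

Call:
{"method": "step_arm", "body": {
  "rows": [
    [0, 0.233, 0, 0, 0, -0.04],
    [0, 0.233, 0, 0, 0, -0.04],
    [0, 0.233, 0, 0, 0, -0.04],
    [0, 0.233, 0, 0, 0, -0.04],
    [0, 0.233, 0, 0, 0, -0.04]
  ]
}}

```text
clock: 1.77
tcp_pos: [0.5405, 0.0256, 0.3011]
orientation: [-3.108, -0.443, -0.0]
contact_force: [-0.0, -0.7, 0.2]
grip_width: 0.0855
gripper_force: 0.0
```

```bash
cat > snap.py <<'E'
import sys,pickle
from h import *
n=sys.argv[1]; o=r.get_obs(); cv2.imwrite(f"pics/{n}.png",eyes.grab_frame("wrist")[:,:,::-1]); pickle.dump(o,open(f"pics/{n}.pkl","wb")); print(o["tcp_pos"],o["clock"])
E
python3 snap.py w1
```

```text
[0.54049182 0.02559949 0.3010543 ] 1.7667
```

View pics/w1.png

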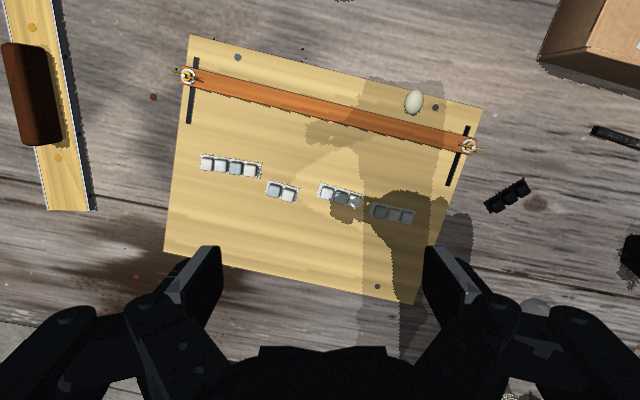

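Call:
{"method": "step_arm", "body": {
  "rows": [
    [-0.1, 0.29, -0.05, 0, 0, 0],
    [-0.1, 0.29, -0.05, 0, 0, 0],
    [-0.1, 0.29, -0.05, 0, 0, 0],
    [-0.1, 0.29, -0.05, 0, 0, 0],
    [-0.1, 0.29, -0.05, 0, 0, 0]
  ]
}}

```text
clock: 2.23
tcp_pos: [0.479, 0.1964, 0.2704]
orientation: [-3.11, -0.434, 0.002]
contact_force: [0.1, -0.3, 0.1]
grip_width: 0.085
gripper_force: 0.0
```

Call:
{"method": "step_arm", "body": {
  "rows": [
    [0.02, 0.2, 0, 0, 0, 0],
    [0.02, 0.2, 0, 0, 0, 0],
    [0.02, 0.2, 0, 0, 0, 0],
    [0.02, 0.2, 0, 0, 0, 0],
    [0.02, 0.2, 0, 0, 0, 0]
  ]
}}

```text
clock: 2.65
tcp_pos: [0.4932, 0.3141, 0.2704]
orientation: [-3.112, -0.432, 0.002]
contact_force: [-0.3, -1.4, -0.6]
grip_width: 0.0854
gripper_force: 0.0
```

```bash
python3 snap.py w2
```

```text
[0.49319416 0.31406993 0.2703943 ] 2.65
```

View pics/w2.png

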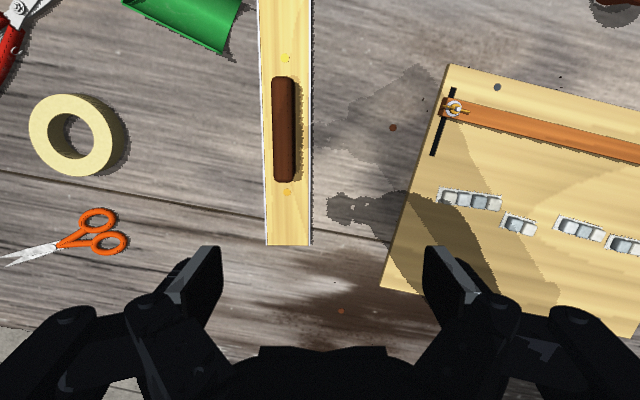

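w1 shows the board with corners (190,34), (482,109), (413,305) and (164,252). The strips sit at (231,167), (282,191), (341,195) and (394,214), and the black look-alike is at (507,196). w2 shows the straightedge with its grip at (284,130) and near end at row 245. This confirms the choice.

```bash
python3 - <<'E'
from h import *
import pickle
I={};C={};
for n in("w1","w2"):
    I[n]=cv2.imread(f"pics/{n}.png");C[n]=cam("wrist",pickle.load(open(f"pics/{n}.pkl","rb")))
hsv={n:cv2.cvtColor(I[n],cv2.COLOR_BGR2HSV) for n in I}
# grip
G={}
for n,(x0,x1,y0,y1) in {"w1":(0,64,38,150),"w2":(265,303,70,190)}.items():
    m=cv2.inRange(hsv[n],(0,60,0),(20,255,120)); z=np.zeros_like(m); z[y0:y1,x0:x1]=m[y0:y1,x0:x1]
    c=big(z)[0]; rc=cv2.minAreaRect(c); G[n]=rc; print(n,rc)
    print(" grip@.045",onplane(cv2.boxPoints(rc),.045,*C[n])[:,:2].round(4).tolist(),onplane([rc[0]],.045,*C[n]).round(4))
print("grip tri",tri([ (lambda a:(a[0],a[1][0]))(ray([G[n][0]],*C[n])) for n in G]))
# plank corner edges in w2
m=cv2.inRange(hsv["w2"],(15,50,120),(32,255,255)); z=np.zeros_like(m); z[:260,250:320]=m[:260,250:320]
# steel facing included via lines: sample rows
for y in (20,60,200,220,235):
    row=I["w2"][y,240:335]; print(y,"".join("Y" if h[0]>14 and h[0]<32 and h[1]>60 and h[2]>110 else ("s" if h[2]>170 else ".") for h in hsv["w2"][y,240:335]))
gray=cv2.cvtColor(I["w2"],cv2.COLOR_BGR2GRAY);print("near end",hsv["w2"][236:252,285].tolist())
# board corners
def sub(n,p):
    return cv2.cornerSubPix(cv2.cvtColor(I[n],cv2.COLOR_BGR2GRAY),np.float32([[p]]),(5,5),(-1,-1),(3,50,.01))[0,0]
a=[sub("w1",p) for p in((190,34),(482,109),(413,305),(164,252))]; b=[sub("w2",p) for p in((449,64),(381,287))]
print(np.round(a),np.round(b))
for i,j in((0,0),(3,1)): print("corner tri",tri([(C["w1"][1][:3,3],ray([a[i]],*C["w1"])[1][0]),(C["w2"][1][:3,3],ray([b[j]],*C["w2"])[1][0])]))
P=onplane(a,.012,*C["w1"])[:,:2];print(P.round(4).tolist(),[np.linalg.norm(P[i]-P[i-1]).round(4) for i in range(4)])
yv=(P[0]-P[1])+(P[3]-P[2]);xv=(P[0]-P[3])+(P[1]-P[2]);yaw=np.degrees([np.arctan2(yv[1],yv[0])-np.pi/2,np.arctan2(xv[1],xv[0])]);print("board yaw",yaw,"centre",P.mean(0))
# strips & fence
m=cv2.inRange(hsv["w1"],(0,0,70),(180,70,255)); z=np.zeros_like(m); z[145:230,190:425]=m[145:230,190:425]
z=cv2.morphologyEx(z,cv2.MORPH_CLOSE,np.ones((5,5)))
for c in big(z,5):
    rc=cv2.minAreaRect(c);
    if rc[1][0]*rc[1][1]<100: continue
    Q=onplane(cv2.boxPoints(rc),.022,*C["w1"])[:,:2]; q=onplane([rc[0]],.022,*C["w1"])[0,:2]-P.mean(0)
    t=np.radians(yaw.mean());B=np.array([[np.cos(t),np.sin(t)],[-np.sin(t),np.cos(t)]])
    print("strip bd-frame",(B@q).round(4),"box",((Q-P.mean(0))@B.T).round(3).tolist())
f=np.array([(200,95),(455,153)]);print("fence front bd-frame @.02",((onplane(f,.012,*C["w1"])[:,:2]-P.mean(0))@B.T).round(4))
E
```

```text
w1 ((35.296661376953125, 94.20530700683594), (114.79972839355469, 48.712310791015625), 77.19573211669922)
 grip@.045 [[0.562, 0.3901], [0.5868, 0.3422], [0.4743, 0.3067], [0.4461, 0.3586]] [[0.5199 0.35   0.045 ]]
w2 ((286.9447326660156, 128.84219360351562), (106.27421569824219, 29.972919464111328), 88.33971405029297)
 grip@.045 [[0.5636, 0.388], [0.5726, 0.3595], [0.4676, 0.3283], [0.4578, 0.3594]] [[0.5177 0.3594 0.045 ]]
grip tri [0.51641559 0.36045807 0.03173582]
20 .................ssYYYYYYYYYYYYYYYYYYYYYYYYYYYYYYYYYYYYYYYYYYYYYYYYYYss........................
60 ..................sssYYYYYYYYYYYYYYYYYYYYYYYYYYYYYYYYYYYYYYYYYYYYYYYYss........................
200 ......................ssssYYYYYYYYYYYYYYYYYYYYYYYYYYYYYYYYYYYYYYYYYYss....ssssssssssssss.......
220 .........................ssYYYYYYYYYYYYYYYYYYYYYYYYYYYYYYYYYYYYYYYYYss...sssssssssssssssssss...
235 .......sssssssssss.ssssssssYYYYYYYYYYYYYYYYYYYYYYYYYYYYYYYYYYYYYYYYYss....sssss.sssssssssssssss
near end [[22, 112, 232], [22, 113, 232], [22, 114, 232], [22, 112, 233], [21, 111, 235], [22, 114, 233], [22, 111, 234], [22, 114
[... 306 characters left out ...]
299, 0.2097], [0.6455, -0.1444], [0.3663, -0.1579], [0.35, 0.1978]] [np.float64(0.2802), np.float64(0.3544), np.float64(0.2796), np.float64(0.3561)]
board yaw [2.57048813 2.60334598] centre [0.49792298 0.02630873]
strip bd-frame [0.0021 0.106 ] box [[-0.012, 0.144], [0.01, 0.144], [0.016, 0.068], [-0.006, 0.067]]
strip bd-frame [-0.0029 -0.0348] box [[-0.013, -0.005], [0.009, -0.005], [0.007, -0.064], [-0.015, -0.065]]
strip bd-frame [-0.0098 -0.1065] box [[-0.021, -0.078], [0.001, -0.077], [0.002, -0.135], [-0.02, -0.137]]
strip bd-frame [-0.015   0.0367] box [[-0.024, 0.059], [-0.002, 0.056], [-0.006, 0.015], [-0.028, 0.017]]
fence front bd-frame @.02 [[ 0.0757  0.1568]
 [ 0.0816 -0.1631]]
```

```bash
python3 - <<'E'
from h import *
import pickle
C=cam("wrist",pickle.load(open("pics/w2.pkl","rb")))
px=[(258,60),(311.5,60),(265,220),(310,220),(285,245.5)]
P=onplane(px,.011,*C)[:,:2];print(P.round(4))
u1=P[2]-P[0];u2=P[3]-P[1];print(np.degrees(np.arctan2([u1[1],u2[1]],[u1[0],u2[0]]))-180)
u=-(u1/np.linalg.norm(u1)+u2/np.linalg.norm(u2));u/=np.linalg.norm(u);n=np.array([-u[1],u[0]])
print("width",(P[:2]-P[0])@n,(P[2:4]-P[0])@n)
mid=P[:4].mean(0);near=mid+u*((P[4]-mid)@u);c=near+.145*u;print("near",near,"centre",c,"yaw",np.degrees(np.arctan2(u[1],u[0])))
for z in(.0,.03,.045):print(z,onplane([(284,77),(284,182)],z,*C).round(4).tolist())
# grip check by two views: sweep top end in w1 (20,42 far; 42,146 near)
C1=cam("wrist",pickle.load(open("pics/w1.pkl","rb")))
for a,b in (((284,183),(42,146)),):
    p,d=ray([a],*C);q,e=ray([b],*C1);print(tri([(p,d[0]),(q,e[0])]))
o=r.get_obs();print(o["tcp_pos"],"tool x yaw",np.degrees(np.arctan2(*R.from_rotvec(o["orientation"]).as_matrix()[[1,0],0])))
E
```

```text
[[0.5762 0.41  ]
 [0.592  0.3544]
 [0.3984 0.3608]
 [0.4135 0.3074]
 [0.3718 0.3287]]
[-344.52700479 -345.26204615]
width [ 0.         -0.05780297] [-0.00118391 -0.05661897]
near [0.37275338 0.32513407] centre [0.5127433 0.3629206] yaw 15.105474527347235
0.0 [[0.5671, 0.38, 0.0], [0.4486, 0.3504, 0.0]]
0.03 [[0.5667, 0.3765, 0.03], [0.4571, 0.3492, 0.03]]
0.045 [[0.5666, 0.3748, 0.045], [0.4613, 0.3485, 0.045]]
[0.45771607 0.34886102 0.03282844]
[0.49367254 0.31199681 0.27034559] tool x yaw 15.668598393196472
```

Call:
{"method": "step_arm", "body": {
  "rows": [
    [0.032, 0.085, -0.25, 0, 0, -0.003],
    [0.032, 0.085, -0.25, 0, 0, -0.003],
    [0.032, 0.085, -0.25, 0, 0, -0.003],
    [0.032, 0.085, -0.25, 0, 0, -0.003],
    [0.032, 0.085, -0.25, 0, 0, -0.003]
  ],
  "squeeze": 60,
  "jaw": 0
}}

```text
clock: 3.12
tcp_pos: [0.5103, 0.3603, 0.1139]
orientation: [3.108, 0.412, -0.015]
contact_force: [-0.8, -1.1, 0.8]
grip_width: 0.0857
gripper_force: 0.0
```

```bash
python3 snap.py w3; python3 - <<'E'
from h import *
import pickle
o=pickle.load(open("pics/w3.pkl","rb"));C=cam("wrist",o)
im=cv2.imread("pics/w3.png")
for P in([.513,.363,.049],[.513,.363,.011],[.373,.325,.011]):
    p=proj(P,*C)[0];print(p);cv2.circle(im,tuple(int(v) for v in p),3,(255,0,255),1)
cv2.imwrite("pics/w3m.png",im);o=r.get_obs();print(o["tcp_pos"],"yaw",np.degrees(np.arctan2(*R.from_rotvec(o["orientation"]).as_matrix()[[1,0],0])))
E
```

```text
[0.51029064 0.36030655 0.1138676 ] 3.1167
[318.81080177 208.53437007]
[319.10356968 190.73156573]
[319.87474883 355.85315505]
[0.51136994 0.36061668 0.11739094] yaw 15.06923697026701
```

View pics/w3m.png

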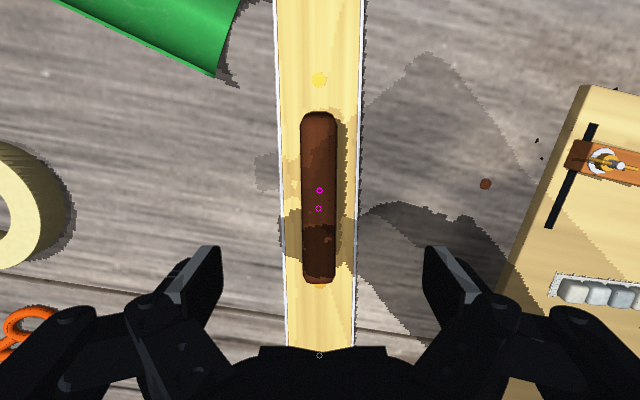

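Call:
{"method": "step_arm", "body": {
  "rows": [
    [0.003, 0.004, -0.05, 0, 0, 0],
    [0.003, 0.004, -0.1, 0, 0, 0],
    [0.003, 0.004, -0.13, 0, 0, 0],
    [0.003, 0.004, -0.145, 0, 0, 0],
    [0.003, 0.004, -0.145, 0, 0, 0]
  ]
}}

```text
clock: 3.58
tcp_pos: [0.5148, 0.3643, 0.0342]
orientation: [3.113, 0.411, -0.001]
contact_force: [-0.6, -0.1, 0.1]
grip_width: 0.0851
gripper_force: 0.0
```

Call:
{"method": "step_arm", "body": {
  "rows": [
    [0, 0, 0, 0, 0, 0],
    [0, 0, 0, 0, 0, 0],
    [0, 0, 0, 0, 0, 0],
    [0, 0, 0, 0, 0, 0],
    [0, 0, 0, 0, 0, 0]
  ],
  "jaw": 1,
  "squeeze": 60
}}

```text
clock: 4.0
tcp_pos: [0.5147, 0.3664, 0.0351]
orientation: [-3.114, -0.414, -0.002]
contact_force: [1.3, -4.2, 2.8]
grip_width: 0.0254
gripper_force: 1.5
```

Call:
{"method": "step_arm", "body": {
  "rows": [
    [0, 0, 0, 0, 0, 0],
    [0, 0, 0, 0, 0, 0],
    [0, 0, 0, 0, 0, 0],
    [0, 0, 0, 0, 0, 0],
    [0, 0, 0, 0, 0, 0]
  ]
}}

```text
clock: 4.42
tcp_pos: [0.515, 0.3661, 0.0352]
orientation: [3.114, 0.414, 0.002]
contact_force: [-0.4, -4.0, 7.4]
grip_width: 0.0211
gripper_force: 61.7
```

Call:
{"method": "step_arm", "body": {
  "rows": [
    [0, 0, 0, 0, 0, 0],
    [0, 0, 0, 0, 0, 0],
    [0, 0, -0.01, 0, 0, 0],
    [0, 0, -0.01, 0, 0, 0]
  ],
  "jaw": 0.5
}}

```text
clock: 4.75
tcp_pos: [0.5135, 0.3662, 0.0269]
orientation: [3.113, 0.415, -0.002]
contact_force: [-0.6, -1.0, -0.3]
grip_width: 0.0427
gripper_force: 0.0
```

Call:
{"method": "step_arm", "body": {
  "rows": [
    [0, 0, 0, 0, 0, 0],
    [0, 0, 0, 0, 0, 0],
    [0, 0, 0, 0, 0, 0],
    [0, 0, 0, 0, 0, 0],
    [0, 0, 0, 0, 0, 0]
  ],
  "jaw": 1,
  "squeeze": 80
}}

```text
clock: 5.17
tcp_pos: [0.514, 0.3663, 0.0279]
orientation: [3.114, 0.415, -0.001]
contact_force: [-0.3, 0.1, -2.6]
grip_width: 0.0208
gripper_force: 78.7
```

```bash
python3 -c "
from h import *
o=r.get_obs();print(o['tcp_pos'],o['contact_force'],o['moment'],'yaw',np.degrees(np.arctan2(*R.from_rotvec(o['orientation']).as_matrix()[[1,0],0])),o['grip_width'],o['gripper_force'],o['joints'])"
```

```text
[0.51395878 0.36625886 0.02789956] [-0.26776233  0.06095237 -2.61571251] [-0.08943856  0.0385737   0.00169528] yaw 15.167021229802979 0.020849858835039727 78.73013377189636 [-0.45904112  0.69600203 -0.35599186  1.7862747   0.34510685  0.7214571
 -2.30683376]
```

Call:
{"method": "step_arm", "body": {
  "rows": [
    [0, 0, 0.03, 0, 0, 0],
    [0, 0, 0.07, 0, 0, 0],
    [0, 0, 0.11, 0, 0, 0],
    [0, 0, 0.14, 0, 0, 0],
    [0, 0, 0.15, 0, 0, 0]
  ]
}}

```text
clock: 5.58
tcp_pos: [0.5151, 0.3674, 0.1207]
orientation: [-3.112, -0.414, -0.005]
contact_force: [0.7, 0.8, -4.1]
grip_width: 0.0211
gripper_force: 79.0
```

Call:
{"method": "step_arm", "body": {
  "rows": [
    [-0.005, -0.02, 0, 0, 0, 0.015],
    [-0.014, -0.055, 0, 0, 0, 0.045],
    [-0.025, -0.1, 0, 0, 0, 0.08],
    [-0.036, -0.145, 0, 0, 0, 0.115],
    [-0.047, -0.187, 0, 0, 0, 0.145]
  ]
}}

```text
clock: 6.0
tcp_pos: [0.4847, 0.2522, 0.1168]
orientation: [2.936, 1.115, -0.004]
contact_force: [0.6, -0.4, -4.6]
grip_width: 0.0209
gripper_force: 78.9
```

Call:
{"method": "step_arm", "body": {
  "rows": [
    [-0.01, -0.04, 0, 0, 0, 0.03],
    [-0.02, -0.08, 0, 0, 0, 0.06],
    [-0.03, -0.12, 0, 0, 0, 0.09],
    [-0.04, -0.16, 0, 0, 0, 0.12],
    [-0.047, -0.187, 0, 0, 0, 0.145]
  ]
}}

```text
clock: 6.42
tcp_pos: [0.4561, 0.1389, 0.1169]
orientation: [2.611, 1.746, -0.005]
contact_force: [-0.3, -1.2, -4.4]
grip_width: 0.0217
gripper_force: 78.9
```

Call:
{"method": "step_arm", "body": {
  "rows": [
    [-0.01, -0.04, 0, 0, 0, 0.03],
    [-0.02, -0.08, 0, 0, 0, 0.06],
    [-0.03, -0.12, 0, 0, 0, 0.09],
    [-0.04, -0.16, 0, 0, 0, 0.12],
    [-0.045, -0.187, 0, 0, 0, 0.14]
  ]
}}

```text
clock: 6.83
tcp_pos: [0.4287, 0.0271, 0.117]
orientation: [-2.167, -2.273, 0.005]
contact_force: [-0.4, 0.1, -4.8]
grip_width: 0.0216
gripper_force: 78.9
```

```bash
cat > st.py <<'E'
from h import *
np.set_printoptions(suppress=True,precision=4)
o=r.get_obs();M=R.from_rotvec(o['orientation']).as_matrix();t=np.radians(2.59);B=np.array([[np.cos(t),np.sin(t)],[-np.sin(t),np.cos(t)]])
print(o['clock'],o['tcp_pos'],'F',o['contact_force'],'M',o['moment'],'yaw',np.degrees(np.arctan2(M[1,0],M[0,0])),'tilt z',M[:,2],'bd',B@(o['tcp_pos'][:2]-[.498,.0263]),o['grip_width'],o['gripper_force'])
E
python3 st.py; python3 snap.py w4
```

```text
6.8333 [0.4287 0.0271 0.117 ] F [-0.3849  0.1138 -4.8349] M [-0.029  -0.0423 -0.0017] yaw 92.74453485100757 tilt z [-0.0029 -0.0012 -1.    ] bd [-0.0692  0.004 ] 0.02158478805944257 78.89293313026428
[0.42873342 0.02713449 0.11701827] 6.8333
```

View pics/w4.png

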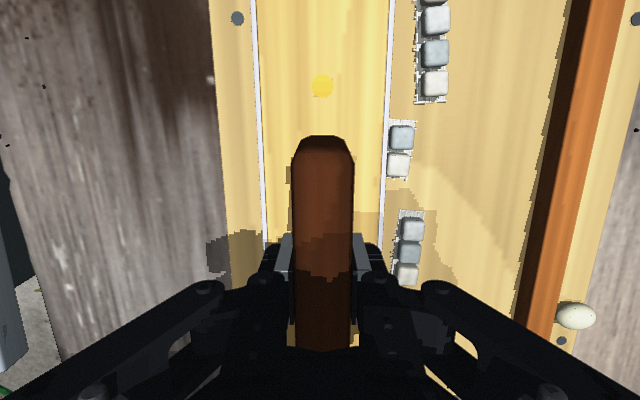

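Call:
{"method": "step_arm", "body": {
  "rows": [
    [0, 0.003, -0.04, 0, 0, 0],
    [0, 0.003, -0.08, 0, 0, 0],
    [0, 0.003, -0.105, 0, 0, 0],
    [0, 0.003, -0.117, 0, 0, 0],
    [0, 0.003, -0.12, 0, 0, 0]
  ]
}}

```text
clock: 7.3
tcp_pos: [0.4295, 0.0317, 0.0447]
orientation: [-2.169, -2.269, 0.003]
contact_force: [-0.3, 0.1, -4.0]
grip_width: 0.0213
gripper_force: 78.8
```

Call:
{"method": "step_arm", "body": {
  "rows": [
    [0, 0, -0.0015, 0, 0, 0],
    [0, 0, -0.003, 0, 0, 0],
    [0, 0, -0.0045, 0, 0, 0],
    [0, 0, -0.006, 0, 0, 0],
    [0, 0, -0.0065, 0, 0, 0]
  ]
}}

```text
clock: 7.72
tcp_pos: [0.4311, 0.0316, 0.0426]
orientation: [2.171, 2.27, 0.001]
contact_force: [0.3, -0.5, -5.2]
grip_width: 0.021
gripper_force: 78.8
```

```bash
python3 st.py
```

```text
7.7167 [0.4311 0.0316 0.0426] F [ 0.3446 -0.4632 -5.1542] M [0.0007 0.0117 0.0583] yaw 92.55137236459147 tilt z [ 0.001  -0.0001 -1.    ] bd [-0.0666  0.0083] 0.020968040344316114 78.77437591552734
```

Call:
{"method": "step_arm", "body": {
  "rows": [
    [0, -0.003, -0.002, 0, 0, 0],
    [0, -0.003, -0.003, 0, 0, 0],
    [0, -0.003, -0.004, 0, 0, 0],
    [0, -0.003, -0.005, 0, 0, 0],
    [0, -0.003, -0.005, 0, 0, 0]
  ]
}}

```text
clock: 8.13
tcp_pos: [0.4307, 0.0296, 0.0398]
orientation: [2.171, 2.27, -0.001]
contact_force: [-3.5, -1.8, 7.4]
grip_width: 0.0212
gripper_force: 80.8
```

```bash
python3 st.py
```

```text
8.1333 [0.4307 0.0296 0.0398] F [-3.5011 -1.8417  7.3785] M [-0.3211  0.6115 -0.0548] yaw 92.55542136407344 tilt z [ 0.0001 -0.0012 -1.    ] bd [-0.067   0.0063] 0.021154671072400967 80.77341556549072
```

Call:
{"method": "step_arm", "body": {
  "rows": [
    [0, 0, 0.001, 0, 0, 0],
    [0.007, 0.0003, 0.001, 0, 0, 0],
    [0.017, 0.0008, 0.001, 0, 0, 0],
    [0.027, 0.0012, 0.001, 0, 0, 0],
    [0.033, 0.0015, 0.001, 0, 0, 0]
  ]
}}

```text
clock: 8.55
tcp_pos: [0.4346, 0.0296, 0.0401]
orientation: [-2.161, -2.263, 0.045]
contact_force: [-68.0, 0.1, 106.1]
grip_width: 0.0212
gripper_force: 94.3
```

```bash
python3 st.py; python3 - <<'E'
from h import *
import pickle
t=np.radians(2.59);B=np.array([[np.cos(t),np.sin(t)],[-np.sin(t),np.cos(t)]])
for n,(xs) in {"w1":[(215,100),(235,104),(255,109),(275,114),(290,117)]}.items():
    C=cam("wrist",pickle.load(open(f"pics/{n}.pkl","rb")));im=cv2.cvtColor(cv2.imread(f"pics/{n}.png"),cv2.COLOR_BGR2HSV)
    for x,y in xs:
        col=im[y-25:y+15,x].astype(int); o=(col[:,0]<15)&(col[:,1]>120); ys=np.where(o)[0]+y-25
        top=ys.min();bot=ys.max()+.5
        print(n,x,top,bot,"front@.012",(B@(onplane([(x,bot)],.012,*C)[0,:2]-[.498,.0263])).round(4),"back@.030",(B@(onplane([(x,top)],.030,*C)[0,:2]-[.498,.0263])).round(4))
E
```

```text
8.55 [0.4346 0.0296 0.0401] F [-67.979    0.0888 106.0869] M [ 0.625  13.9887 -0.3493] yaw 92.66453068276445 tilt z [-0.0286 -0.0122 -0.9995] bd [-0.0631  0.0062] 0.021225548017389628 94.29921090602875
w1 215 75 91.5 front@.012 [0.0833 0.1384] back@.030 [0.1022 0.1357]
w1 235 79 96.5 front@.012 [0.0832 0.1142] back@.030 [0.1033 0.113 ]
w1 255 84 101.5 front@.012 [0.0832 0.0899] back@.030 [0.1033 0.0901]
w1 275 89 106.5 front@.012 [0.0831 0.0654] back@.030 [0.1033 0.0669]
w1 290 92 110.5 front@.012 [0.0828 0.0468] back@.030 [0.1041 0.0496]
```

Call:
{"method": "step_arm", "body": {
  "rows": [
    [-0.025, -0.001, 0.004, 0, 0, 0],
    [-0.033, -0.0015, 0.008, 0, 0, 0],
    [-0.033, -0.0015, 0.02, 0, 0, 0]
  ]
}}

```text
clock: 8.8
tcp_pos: [0.4291, 0.0296, 0.0514]
orientation: [-2.169, -2.271, 0.003]
contact_force: [0.4, 0.3, -4.3]
grip_width: 0.0211
gripper_force: 79.9
```

```bash
python3 st.py; python3 snap.py w5; python3 -c "
from h import *
a=cv2.imread('pics/w5.png');t=eyes.grab_frame('top')[150:300,230:430,::-1];s=eyes.grab_frame('scene')[180:300,240:440,::-1]
b=np.hstack([cv2.resize(t,(400,300),interpolation=2),cv2.resize(s,(400,300),interpolation=2)])
cv2.imwrite('pics/c5.png',np.vstack([cv2.resize(a,(480,300)) if 0 else np.pad(cv2.resize(a,(480,300)),((0,0),(0,320),(0,0))),b]))"
```

```text
8.8 [0.4291 0.0296 0.0514] F [ 0.3518  0.2756 -4.3209] M [-0.0675  0.0038 -0.0292] yaw 92.61507799295194 tilt z [-0.0024 -0.0005 -1.    ] bd [-0.0687  0.0064] 0.021052174234571164 79.88878726959229
[0.42909485 0.02960227 0.05138214] 8.8
```

View pics/c5.png

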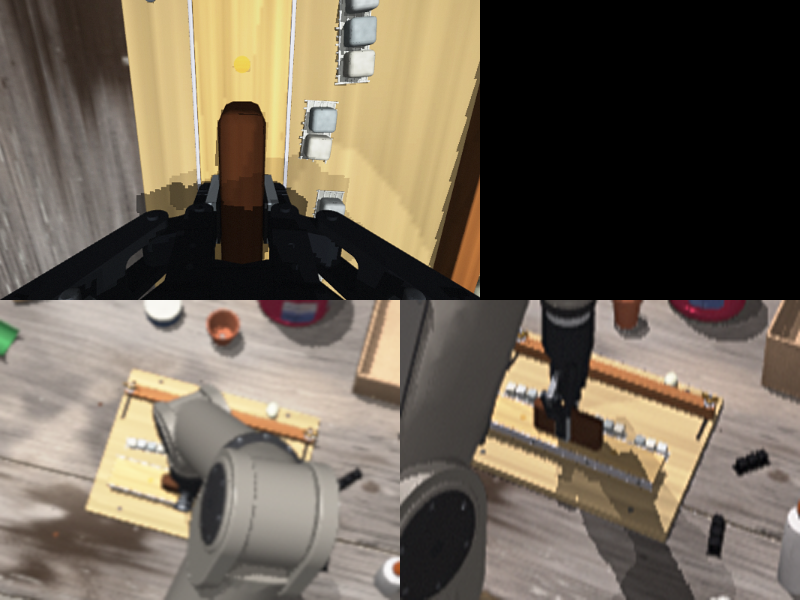

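The picture shows the straightedge clear of the strips, with nothing wedged under it. The jam came from pushing fast while pressed down, so I'll set it down lightly and slide slowly.

Call:
{"method": "step_arm", "body": {
  "rows": [
    [0, 0, -0.008, 0, 0, 0],
    [0, 0, -0.014, 0, 0, 0],
    [0, 0, -0.0165, 0, 0, 0],
    [0, 0, -0.0175, 0, 0, 0],
    [0, 0, -0.0175, 0, 0, 0]
  ]
}}

```text
clock: 9.37
tcp_pos: [0.4305, 0.0299, 0.0408]
orientation: [-2.17, -2.27, 0.001]
contact_force: [0.7, 0.2, -4.5]
grip_width: 0.021
gripper_force: 80.1
```

Call:
{"method": "step_arm", "body": {
  "rows": [
    [0, 0, -0.0005, 0, 0, 0],
    [0, 0, -0.001, 0, 0, 0],
    [0, 0, -0.001, 0, 0, 0]
  ]
}}

```text
clock: 9.62
tcp_pos: [0.4308, 0.0298, 0.0407]
orientation: [2.171, 2.271, 0.0]
contact_force: [0.3, -0.8, -3.5]
grip_width: 0.021
gripper_force: 80.1
```

```bash
python3 st.py
```

```text
9.6167 [0.4308 0.0298 0.0407] F [ 0.2839 -0.752  -3.4965] M [ 0.0324 -0.0301 -0.0042] yaw 92.57335814715822 tilt z [ 0.0001  0.     -1.    ] bd [-0.067   0.0066] 0.02103963942580274 80.08366227149963
```

Call:
{"method": "step_arm", "body": {
  "rows": [
    [0.001, 0, 0, 0, 0, 0],
    [0.002, 0.0001, 0, 0, 0, 0],
    [0.003, 0.0001, 0, 0, 0, 0]
  ]
}}

```text
clock: 9.87
tcp_pos: [0.4327, 0.0299, 0.0408]
orientation: [2.171, 2.271, 0.0]
contact_force: [0.5, 0.2, -4.6]
grip_width: 0.0208
gripper_force: 80.1
```

Call:
{"method": "step_arm", "body": {
  "rows": [
    [0.001, 0, 0, 0, 0, 0],
    [0.002, 0.0001, 0, 0, 0, 0],
    [0.003, 0.0001, 0, 0, 0, 0]
  ]
}}

```text
clock: 10.12
tcp_pos: [0.4345, 0.0299, 0.0407]
orientation: [2.171, 2.27, 0.0]
contact_force: [-0.5, -0.4, -4.6]
grip_width: 0.0207
gripper_force: 80.1
```

```bash
python3 st.py
```

```text
10.1167 [0.4345 0.0299 0.0407] F [-0.5267 -0.3974 -4.6098] M [ 0.0712 -0.0145  0.0298] yaw 92.5592340232532 tilt z [ 0.0001  0.     -1.    ] bd [-0.0633  0.0065] 0.020739222848218414 80.08450984954834
```

Call:
{"method": "step_arm", "body": {
  "rows": [
    [0.002, 0.0001, -0.0002, 0, 0, 0],
    [0.004, 0.0002, -0.0004, 0, 0, 0],
    [0.006, 0.0003, -0.0004, 0, 0, 0],
    [0.008, 0.0004, -0.0004, 0, 0, 0],
    [0.01, 0.0005, -0.0004, 0, 0, 0]
  ]
}}

```text
clock: 10.53
tcp_pos: [0.4405, 0.0302, 0.0404]
orientation: [-2.171, -2.271, -0.0]
contact_force: [0.0, -0.8, -4.6]
grip_width: 0.0211
gripper_force: 80.1
```

Call:
{"method": "step_arm", "body": {
  "rows": [
    [0.003, 0.0001, 0, 0, 0, 0],
    [0.006, 0.0002, 0, 0, 0, 0],
    [0.009, 0.0004, 0, 0, 0, 0],
    [0.012, 0.0005, 0, 0, 0, 0],
    [0.015, 0.0007, 0, 0, 0, 0]
  ]
}}

```text
clock: 10.95
tcp_pos: [0.4494, 0.0306, 0.0404]
orientation: [-2.171, -2.27, 0.0]
contact_force: [-0.8, -0.3, -3.9]
grip_width: 0.021
gripper_force: 79.9
```

```bash
python3 st.py
```

```text
10.95 [0.4494 0.0306 0.0404] F [-0.7814 -0.2538 -3.899 ] M [-0.0074  0.088   0.0077] yaw 92.56013246731884 tilt z [-0.0003 -0.0001 -1.    ] bd [-0.0484  0.0065] 0.021031647439164688 79.94739532470703
```

Call:
{"method": "step_arm", "body": {
  "rows": [
    [0.003, 0.0001, -0.0002, 0, 0, 0],
    [0.007, 0.0003, -0.0002, 0, 0, 0],
    [0.011, 0.0005, -0.0002, 0, 0, 0],
    [0.015, 0.0007, -0.0002, 0, 0, 0],
    [0.018, 0.0008, -0.0002, 0, 0, 0]
  ]
}}

```text
clock: 11.37
tcp_pos: [0.4604, 0.0312, 0.0403]
orientation: [-2.171, -2.271, -0.0]
contact_force: [-0.9, 0.5, -3.9]
grip_width: 0.0209
gripper_force: 79.9
```

Call:
{"method": "step_arm", "body": {
  "rows": [
    [0.004, 0.0002, 0, 0, 0, 0],
    [0.008, 0.0004, 0, 0, 0, 0],
    [0.012, 0.0005, 0, 0, 0, 0],
    [0.016, 0.0007, 0, 0, 0, 0],
    [0.02, 0.0009, 0, 0, 0, 0]
  ]
}}

```text
clock: 11.78
tcp_pos: [0.4725, 0.0317, 0.0404]
orientation: [2.171, 2.271, 0.0]
contact_force: [-1.2, 0.3, -4.7]
grip_width: 0.021
gripper_force: 79.9
```

```bash
python3 st.py; python3 snap.py w6
```

```text
11.7833 [0.4725 0.0317 0.0404] F [-1.2123  0.3287 -4.7098] M [-0.0447  0.2081 -0.008 ] yaw 92.56434541597949 tilt z [ 0.0002  0.0001 -1.    ] bd [-0.0252  0.0065] 0.020969537456976075 79.85576391220093
[0.47251808 0.03166876 0.04035033] 11.7833
```

View pics/w6.png

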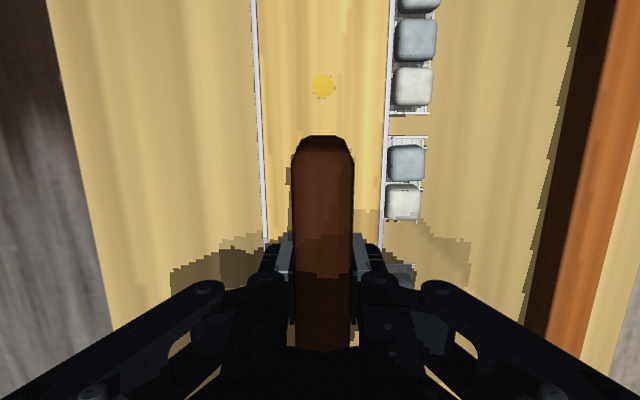

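w6 shows the strips at (415,60) and (404,180) lying flush along the straightedge's steel face at column 388. They are moving with it and it has not ridden over them.

Call:
{"method": "step_arm", "body": {
  "rows": [
    [0.004, 0.0002, 0, 0, 0, 0],
    [0.009, 0.0004, 0, 0, 0, 0],
    [0.014, 0.0006, 0, 0, 0, 0],
    [0.019, 0.0009, 0, 0, 0, 0],
    [0.024, 0.0011, 0, 0, 0, 0]
  ]
}}

```text
clock: 12.25
tcp_pos: [0.487, 0.0324, 0.0404]
orientation: [2.171, 2.27, 0.0]
contact_force: [-1.0, -0.2, -3.0]
grip_width: 0.0209
gripper_force: 80.0
```

Call:
{"method": "step_arm", "body": {
  "rows": [
    [0.005, 0.0002, 0, 0, 0, 0],
    [0.01, 0.0005, 0, 0, 0, 0],
    [0.015, 0.0007, 0, 0, 0, 0],
    [0.02, 0.0009, 0, 0, 0, 0],
    [0.025, 0.0011, 0, 0, 0, 0]
  ]
}}

```text
clock: 12.67
tcp_pos: [0.502, 0.033, 0.0403]
orientation: [2.171, 2.271, 0.0]
contact_force: [-1.4, -0.6, -4.7]
grip_width: 0.0212
gripper_force: 79.9
```

Call:
{"method": "step_arm", "body": {
  "rows": [
    [0.005, 0.0002, 0, 0, 0, 0],
    [0.01, 0.0005, 0, 0, 0, 0],
    [0.014, 0.0007, 0, 0, 0, 0],
    [0.018, 0.0009, 0, 0, 0, 0],
    [0.022, 0.001, 0, 0, 0, 0]
  ]
}}

```text
clock: 13.08
tcp_pos: [0.5148, 0.0336, 0.0403]
orientation: [-2.171, -2.271, 0.0]
contact_force: [-1.5, -0.4, -3.4]
grip_width: 0.0208
gripper_force: 80.1
```

```bash
python3 st.py; python3 snap.py w7; python3 - <<'E'
from h import *
import pickle
t=np.radians(2.59);B=np.array([[np.cos(t),np.sin(t)],[-np.sin(t),np.cos(t)]])
C=cam("wrist",pickle.load(open("pics/w7.pkl","rb")));im=cv2.cvtColor(cv2.imread("pics/w7.png"),cv2.COLOR_BGR2HSV)
for y in (20,60,120):
    o=(im[y,:,0]<15)&(im[y,:,1]>120);o[:390]=0;xs=np.where(o)[0];print(y,xs.min(),(B@(onplane([(xs.min(),y)],.012,*C)[0,:2]-[.498,.0263])).round(4),(B@(onplane([(xs.min(),y)],.030,*C)[0,:2]-[.498,.0263])).round(4))
E
```

```text
13.0833 [0.5148 0.0336 0.0403] F [-1.4558 -0.4203 -3.3565] M [ 0.0067  0.5467 -0.0044] yaw 92.56568841265366 tilt z [-0.0003 -0.0001 -1.    ] bd [0.0171 0.0065] 0.020803770449175224 80.12739658355713
[0.51480707 0.03360814 0.04034241] 13.0833
20 481 [0.0864 0.1072] [0.0787 0.1038]
60 477 [0.0867 0.0912] [0.079  0.0896]
120 470 [0.0868 0.0652] [0.079  0.0666]
```

Call:
{"method": "step_arm", "body": {
  "rows": [
    [0.004, 0.0002, 0, 0, 0, 0],
    [0.008, 0.0004, 0, 0, 0, 0],
    [0.012, 0.0005, 0, 0, 0, 0],
    [0.016, 0.0007, 0, 0, 0, 0],
    [0.019, 0.0008, 0, 0, 0, 0]
  ]
}}

```text
clock: 13.55
tcp_pos: [0.5266, 0.0341, 0.0403]
orientation: [2.171, 2.27, 0.001]
contact_force: [-1.0, -0.1, -3.1]
grip_width: 0.0212
gripper_force: 80.0
```

Call:
{"method": "step_arm", "body": {
  "rows": [
    [0.0005, 0, 0, 0, 0, 0],
    [0.001, 0.0001, 0, 0, 0, 0],
    [0.0015, 0.0001, 0, 0, 0, 0],
    [0.002, 0.0001, 0, 0, 0, 0],
    [0.0025, 0.0001, 0, 0, 0, 0]
  ]
}}

```text
clock: 13.97
tcp_pos: [0.5273, 0.0341, 0.0403]
orientation: [-2.171, -2.271, 0.001]
contact_force: [-2.0, 0.6, -2.1]
grip_width: 0.0208
gripper_force: 80.1
```

```bash
python3 st.py
```

```text
13.9667 [0.5273 0.0341 0.0403] F [-2.0221  0.6224 -2.0904] M [0.0545 0.4524 0.0038] yaw 92.57290377282109 tilt z [-0.0006 -0.0002 -1.    ] bd [0.0296 0.0065] 0.0208221914880102 80.09837865829468
```

Call:
{"method": "step_arm", "body": {
  "rows": [
    [0.0007, 0, 0, 0, 0, 0],
    [0.0014, 0.0001, 0, 0, 0, 0],
    [0.002, 0.0001, 0, 0, 0, 0]
  ]
}}

```text
clock: 14.22
tcp_pos: [0.529, 0.0342, 0.0403]
orientation: [2.171, 2.271, 0.0]
contact_force: [0.2, -0.5, -4.8]
grip_width: 0.0211
gripper_force: 79.9
```

Call:
{"method": "step_arm", "body": {
  "rows": [
    [0.0007, 0, 0, 0, 0, 0],
    [0.0014, 0.0001, 0, 0, 0, 0],
    [0.002, 0.0001, 0, 0, 0, 0]
  ]
}}

```text
clock: 14.47
tcp_pos: [0.5301, 0.0342, 0.0403]
orientation: [-2.171, -2.271, 0.0]
contact_force: [-0.1, -0.7, -4.1]
grip_width: 0.0211
gripper_force: 79.9
```

Call:
{"method": "step_arm", "body": {
  "rows": [
    [0.0007, 0, 0, 0, 0, 0],
    [0.0014, 0.0001, 0, 0, 0, 0],
    [0.002, 0.0001, 0, 0, 0, 0]
  ]
}}

```text
clock: 14.72
tcp_pos: [0.5314, 0.0343, 0.0403]
orientation: [2.171, 2.27, 0.0]
contact_force: [0.0, -0.4, -4.1]
grip_width: 0.0208
gripper_force: 79.9
```

Call:
{"method": "step_arm", "body": {
  "rows": [
    [0.0007, 0, 0, 0, 0, 0],
    [0.0014, 0.0001, 0, 0, 0, 0],
    [0.002, 0.0001, 0, 0, 0, 0]
  ]
}}

```text
clock: 14.97
tcp_pos: [0.5325, 0.0344, 0.0404]
orientation: [2.171, 2.271, 0.0]
contact_force: [-0.1, -0.4, -4.0]
grip_width: 0.0213
gripper_force: 79.9
```

```bash
python3 st.py
```

```text
14.9667 [0.5325 0.0344 0.0404] F [-0.0977 -0.373  -4.0468] M [-0.0314  0.1762 -0.0246] yaw 92.56729926604288 tilt z [ 0.0001  0.0001 -1.    ] bd [0.0348 0.0065] 0.021281671799208726 79.86490488052368
```

Call:
{"method": "step_arm", "body": {
  "rows": [
    [0.0005, 0, 0, 0, 0, 0],
    [0.001, 0, 0, 0, 0, 0],
    [0.0015, 0.0001, 0, 0, 0, 0]
  ]
}}

```text
clock: 15.22
tcp_pos: [0.5333, 0.0344, 0.0403]
orientation: [-2.171, -2.271, 0.0]
contact_force: [-1.9, -0.4, -3.3]
grip_width: 0.0213
gripper_force: 80.1
```

Call:
{"method": "step_arm", "body": {
  "rows": [
    [0.0004, 0, 0, 0, 0, 0],
    [0.0008, 0, 0, 0, 0, 0],
    [0.001, 0.0001, 0, 0, 0, 0]
  ]
}}

```text
clock: 15.47
tcp_pos: [0.5341, 0.0345, 0.0404]
orientation: [2.171, 2.271, 0.0]
contact_force: [-0.5, -0.2, -4.2]
grip_width: 0.0209
gripper_force: 79.9
```

Call:
{"method": "step_arm", "body": {
  "rows": [
    [0.0004, 0, 0, 0, 0, 0],
    [0.0008, 0, 0, 0, 0, 0],
    [0.001, 0.0001, 0, 0, 0, 0]
  ]
}}

```text
clock: 15.72
tcp_pos: [0.5345, 0.0345, 0.0403]
orientation: [-2.171, -2.271, 0.0]
contact_force: [-1.7, -1.3, -3.9]
grip_width: 0.0213
gripper_force: 80.0
```

Call:
{"method": "step_arm", "body": {
  "rows": [
    [0.0004, 0, 0, 0, 0, 0],
    [0.0008, 0, 0, 0, 0, 0],
    [0.001, 0, 0, 0, 0, 0]
  ]
}}

```text
clock: 15.97
tcp_pos: [0.5351, 0.0346, 0.0403]
orientation: [-2.171, -2.271, 0.0]
contact_force: [-1.3, -0.5, -2.6]
grip_width: 0.0209
gripper_force: 80.0
```

```bash
python3 st.py
```

```text
15.9667 [0.5351 0.0346 0.0403] F [-1.3191 -0.4671 -2.6349] M [-0.05    0.4598 -0.0291] yaw 92.56978807190373 tilt z [-0.0001 -0.     -1.    ] bd [0.0374 0.0066] 0.02087897539956234 80.02796530723572
```

Call:
{"method": "step_arm", "body": {
  "rows": [
    [0.0004, 0, 0, 0, 0, 0],
    [0.0008, 0, 0, 0, 0, 0],
    [0.001, 0.0001, 0, 0, 0, 0]
  ]
}}

```text
clock: 16.22
tcp_pos: [0.5352, 0.0346, 0.0403]
orientation: [-2.171, -2.271, 0.002]
contact_force: [-4.4, 0.3, -0.9]
grip_width: 0.0208
gripper_force: 80.3
```

Call:
{"method": "step_arm", "body": {
  "rows": [
    [0.0004, 0, 0, 0, 0, 0],
    [0.0008, 0, 0, 0, 0, 0],
    [0.001, 0, 0, 0, 0, 0]
  ]
}}

```text
clock: 16.47
tcp_pos: [0.5353, 0.0346, 0.0402]
orientation: [-2.17, -2.27, 0.003]
contact_force: [-5.2, -0.3, 1.3]
grip_width: 0.0214
gripper_force: 80.5
```

```bash
python3 st.py; python3 snap.py w8; python3 -c "
import cv2;a=cv2.imread('pics/w8.png')[0:260,340:640];cv2.imwrite('pics/w8c.png',cv2.resize(a,(690,598),interpolation=2))"
```

```text
16.4667 [0.5353 0.0346 0.0402] F [-5.2232 -0.3399  1.3236] M [-0.1252  1.3579  0.1134] yaw 92.58354130053068 tilt z [-0.002  -0.0006 -1.    ] bd [0.0376 0.0066] 0.02135298476631989 80.45228004455566
[0.53526856 0.03457286 0.04019063] 16.4667
```

View pics/w8c.png

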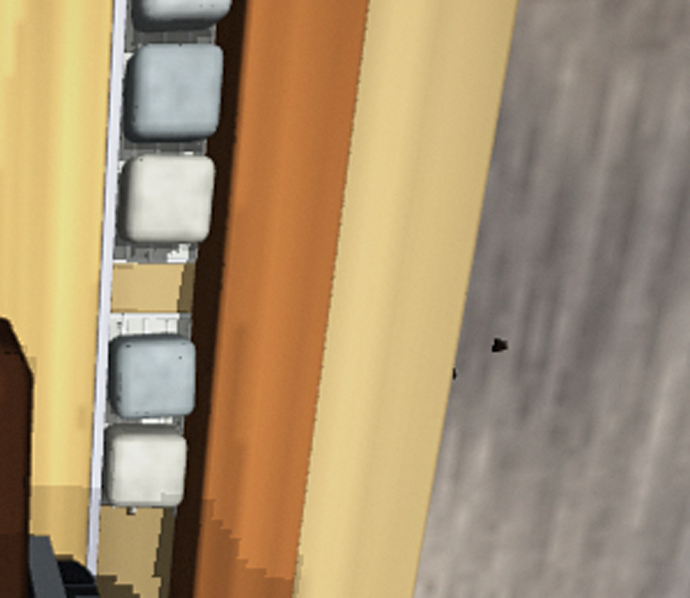

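Call:
{"method": "step_arm", "body": {
  "rows": [
    [0.0006, 0, 0.0001, 0, -0.0003, 0],
    [0.0012, 0.0001, 0.0002, 0, -0.0006, 0],
    [0.0012, 0.0001, 0.0002, 0, -0.0006, 0],
    [0.0012, 0.0001, 0.0002, 0, -0.0006, 0]
  ]
}}

```text
clock: 16.85
tcp_pos: [0.5353, 0.0346, 0.0402]
orientation: [-2.171, -2.271, 0.002]
contact_force: [-7.9, -0.5, 1.8]
grip_width: 0.021
gripper_force: 80.7
```

```bash
python3 st.py
```

```text
16.85 [0.5353 0.0346 0.0402] F [-7.9071 -0.5447  1.8111] M [-0.0578  1.6916  0.0851] yaw 92.58812754564528 tilt z [-0.0013 -0.001  -1.    ] bd [0.0376 0.0066] 0.02104632634304673 80.70637822151184
```

Call:
{"method": "step_arm", "body": {
  "rows": [
    [0.0007, 0, 0.0001, 0, -0.0002, 0],
    [0.0014, 0, 0.0002, 0, -0.0004, 0],
    [0.0021, 0.0001, 0.0003, 0, -0.0006, 0],
    [0.0021, 0.0001, 0.0003, 0, -0.0006, 0]
  ]
}}

```text
clock: 17.18
tcp_pos: [0.5353, 0.0346, 0.0401]
orientation: [-2.171, -2.271, 0.004]
contact_force: [-10.9, -0.5, 4.0]
grip_width: 0.0211
gripper_force: 81.0
```

```bash
python3 st.py
```

```text
17.1833 [0.5353 0.0346 0.0401] F [-10.8776  -0.5039   4.047 ] M [-0.0686  2.369   0.1164] yaw 92.59076878462125 tilt z [-0.0017 -0.0015 -1.    ] bd [0.0376 0.0066] 0.021077526143463487 81.04039192199707
```

Call:
{"method": "step_arm", "body": {
  "rows": [
    [0.0004, 0, 0.0003, 0, 0, 0],
    [0.0008, 0, 0.0006, 0, 0, 0],
    [0.0012, 0.0001, 0.0006, 0, 0, 0],
    [0.0012, 0.0001, 0.0006, 0, 0, 0],
    [0.0012, 0.0001, 0.0006, 0, 0, 0]
  ]
}}

```text
clock: 17.6
tcp_pos: [0.5353, 0.0346, 0.0401]
orientation: [-2.17, -2.27, 0.005]
contact_force: [-11.3, 0.5, 3.2]
grip_width: 0.021
gripper_force: 80.8
```

```bash
python3 st.py
```

```text
17.6 [0.5353 0.0346 0.0401] F [-11.267    0.5225   3.2372] M [-0.0505  2.5675  0.0743] yaw 92.59688747029944 tilt z [-0.0031 -0.0018 -1.    ] bd [0.0377 0.0066] 0.020962890251952856 80.83670139312744
```

Call:
{"method": "step_arm", "body": {
  "rows": [
    [0.0005, 0, 0.0003, 0, -0.0004, 0],
    [0.001, 0, 0.0003, 0, -0.0004, 0],
    [0.001, 0, 0.0003, 0, -0.0004, 0],
    [0.001, 0, 0.0003, 0, -0.0004, 0],
    [0.001, 0, 0.0003, 0, -0.0004, 0]
  ]
}}

```text
clock: 18.02
tcp_pos: [0.5354, 0.0345, 0.0401]
orientation: [-2.17, -2.271, 0.005]
contact_force: [-12.7, -1.0, 3.5]
grip_width: 0.021
gripper_force: 81.0
```

Call:
{"method": "step_arm", "body": {
  "rows": [
    [0, 0, 0, 0, 0, 0],
    [0, 0, 0, 0, 0, 0],
    [0, 0, 0, 0, 0, 0],
    [0, 0, 0, 0, 0, 0],
    [0, 0, 0, 0, 0, 0]
  ]
}}

```text
clock: 18.43
tcp_pos: [0.5354, 0.0346, 0.0402]
orientation: [-2.17, -2.271, 0.005]
contact_force: [-13.0, 1.1, 2.7]
grip_width: 0.0211
gripper_force: 81.0
```

Call:
{"method": "step_arm", "body": {
  "rows": [
    [0, 0, 0, 0, 0, 0],
    [0, 0, 0, 0, 0, 0],
    [0, 0, 0, 0, 0, 0],
    [0, 0, 0, 0, 0, 0],
    [0, 0, 0, 0, 0, 0]
  ]
}}

```text
clock: 18.85
tcp_pos: [0.5353, 0.0346, 0.0401]
orientation: [-2.17, -2.271, 0.005]
contact_force: [-12.1, -1.2, 3.5]
grip_width: 0.0207
gripper_force: 81.0
```

Call:
{"method": "step_arm", "body": {
  "rows": [
    [0, 0, 0, 0, 0, 0],
    [0, 0, 0, 0, 0, 0],
    [0, 0, 0, 0, 0, 0],
    [0, 0, 0, 0, 0, 0],
    [0, 0, 0, 0, 0, 0]
  ]
}}

```text
clock: 19.27
tcp_pos: [0.5354, 0.0345, 0.0401]
orientation: [-2.17, -2.271, 0.005]
contact_force: [-13.5, -0.8, 2.6]
grip_width: 0.021
gripper_force: 81.0
```

```bash
python3 st.py
```

```text
19.2667 [0.5354 0.0345 0.0401] F [-13.527   -0.7575   2.5777] M [0.0735 2.796  0.0655] yaw 92.5960508397544 tilt z [-0.0028 -0.0019 -1.    ] bd [0.0377 0.0065] 0.02101150584464843 80.95080614089966
```

Call:
{"method": "step_arm", "body": {
  "rows": [
    [-0.0008, 0, 0, 0, 0, 0],
    [-0.0016, 0, 0, 0, 0, 0],
    [-0.0024, -0.0001, 0, 0, 0, 0],
    [-0.0032, -0.0001, 0, 0, 0, 0],
    [-0.0036, -0.0001, 0, 0, 0, 0]
  ],
  "squeeze": 20
}}

```text
clock: 19.68
tcp_pos: [0.5352, 0.0346, 0.0402]
orientation: [2.17, 2.27, 0.0]
contact_force: [-5.4, 0.9, -4.8]
grip_width: 0.0209
gripper_force: 80.0
```

```bash
python3 st.py
```

```text
19.6833 [0.5352 0.0346 0.0402] F [-5.3684  0.8768 -4.8278] M [0.0403 1.3343 0.0818] yaw 92.5933837104707 tilt z [ 0.0009 -0.0007 -1.    ] bd [0.0375 0.0066] 0.020934716349349743 79.99472379684448
```

Call:
{"method": "step_arm", "body": {
  "rows": [
    [-0.0004, 0, -0.0004, 0, 0.0002, 0],
    [-0.0008, 0, -0.0008, 0, 0.0004, 0],
    [-0.0008, 0, -0.0008, 0, 0.0004, 0]
  ]
}}

```text
clock: 19.93
tcp_pos: [0.5353, 0.0346, 0.0401]
orientation: [2.17, 2.27, -0.0]
contact_force: [-4.8, -1.1, -2.1]
grip_width: 0.0209
gripper_force: 80.4
```

```bash
python3 st.py
```

```text
19.9333 [0.5353 0.0346 0.0401] F [-4.8289 -1.0792 -2.0821] M [-0.1251  1.4315  0.1434] yaw 92.5884249046833 tilt z [ 0.0005 -0.0008 -1.    ] bd [0.0376 0.0066] 0.020894208394926853 80.38028240203857
```

Call:
{"method": "step_arm", "body": {
  "rows": [
    [0, 0, 0, 0, 0, 0],
    [0, 0, 0, 0, 0, 0],
    [0, 0, 0, 0, 0, 0],
    [0, 0, 0, 0, 0, 0],
    [0, 0, 0, 0, 0, 0]
  ],
  "jaw": 0.69,
  "squeeze": 20
}}

```text
clock: 20.35
tcp_pos: [0.5374, 0.0349, 0.0409]
orientation: [2.169, 2.268, 0.005]
contact_force: [-2.0, 1.1, -1.6]
grip_width: 0.0265
gripper_force: 0.9
```

```bash
python3 st.py
```

```text
20.35 [0.5374 0.0349 0.0409] F [-2.0066  1.0917 -1.5799] M [0.0989 0.4038 0.017 ] yaw 92.56348679288534 tilt z [ 0.0046  0.0004 -1.    ] bd [0.0398 0.0068] 0.026509111622517165 0.9208528697490692
```

Call:
{"method": "step_arm", "body": {
  "rows": [
    [-0.002, 0, 0, 0, 0, 0],
    [-0.0037, -0.0001, 0, 0, 0, 0],
    [-0.0037, -0.0001, 0, 0, 0, 0]
  ]
}}

```text
clock: 20.6
tcp_pos: [0.5354, 0.0347, 0.0411]
orientation: [2.169, 2.268, 0.006]
contact_force: [-0.1, -0.7, 0.2]
grip_width: 0.0262
gripper_force: 0.0
```

```bash
python3 st.py
```

```text
20.6 [0.5354 0.0347 0.0411] F [-0.1244 -0.6592  0.1913] M [-0.0152  0.0645  0.0206] yaw 92.56033364558462 tilt z [ 0.0053  0.0002 -1.    ] bd [0.0378 0.0067] 0.026202871464193016 0.0
```

Free and centred. I'll lift straight up and then move back for a look.

Call:
{"method": "step_arm", "body": {
  "rows": [
    [0, 0, 0.01, 0, 0, 0],
    [0, 0, 0.03, 0, 0, 0],
    [0, 0, 0.06, 0, 0, 0],
    [0, 0, 0.1, 0, 0, 0],
    [0, 0, 0.15, 0, 0, 0]
  ]
}}

```text
clock: 21.02
tcp_pos: [0.534, 0.0347, 0.1317]
orientation: [2.17, 2.27, 0.002]
contact_force: [0.4, -0.2, -0.6]
grip_width: 0.0263
gripper_force: 0.0
```

Call:
{"method": "step_arm", "body": {
  "rows": [
    [0, 0, 0.06, 0, 0, 0],
    [0, 0, 0.12, 0, 0, 0],
    [0, 0, 0.18, 0, 0, 0],
    [0, 0, 0.24, 0, 0, 0],
    [0, 0, 0.28, 0, 0, 0]
  ]
}}

```text
clock: 21.43
tcp_pos: [0.5355, 0.0356, 0.3037]
orientation: [2.166, 2.267, 0.01]
contact_force: [-0.5, -1.2, 0.3]
grip_width: 0.0263
gripper_force: 0.0
```

Call:
{"method": "step_arm", "body": {
  "rows": [
    [0, -0.06, 0, 0, 0, 0],
    [0, -0.12, 0, 0, 0, 0],
    [0, -0.18, 0, 0, 0, 0],
    [0, -0.2, 0, 0, 0, 0],
    [0, -0.2, 0, 0, 0, 0]
  ]
}}

```text
clock: 21.85
tcp_pos: [0.5344, -0.0899, 0.2994]
orientation: [2.176, 2.26, 0.003]
contact_force: [0.9, 0.2, 0.2]
grip_width: 0.0266
gripper_force: 0.0
```

```bash
python3 st.py; python3 snap.py w9
```

```text
21.85 [ 0.5344 -0.0899  0.2994] F [0.9453 0.1904 0.1758] M [ 0.0229 -0.035   0.0056] yaw 92.17605870982516 tilt z [ 0.0041 -0.0016 -1.    ] bd [ 0.0311 -0.1177] 0.026567625719531796 0.0
[ 0.53442973 -0.08987581  0.29940992] 21.85
```

View pics/w9.png

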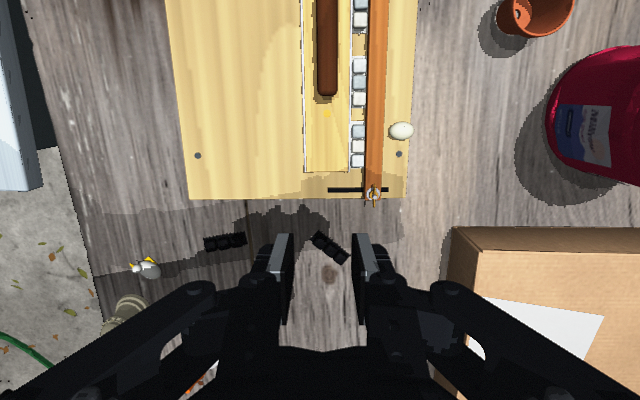

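w9 shows the straightedge flat on the board, its face at column 350. The three strips in view, down column 358, are held against the fence at column 366. The straightedge's end (row 172) reaches past the last strip (row 168). The pebble, the black look-alikes and the pot are where they were.

```bash
python3 -c "
from bench import r
print(r.hand_in())"
```

```text
the job is handed in; nothing more can be done
None
```

The strips are lined up against the fence, pressed at about 13 N at the wrist for 1.3 s, and the straightedge is left standing along the row; but my first push jammed and the wrist force read about 126 N, over the 120 N limit, so the job may be judged failed; I did not view the far end of the row after release.

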